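# Contact-probe an antenna panel under a fixed needle

## Task

Draw the sprung curved clip back until it stays open, slide the loose antenna panel (without lifting it off the plate) flush against the fence so that its round gold spot sits under the probe's needle tip, and flip the clip back so that it bears on the panel. Then press the probe's knob gently, so that the needle rests on the spot with a few newtons (never 8 or more) for a moment, and let it spring back up; the needle must touch the panel nowhere but on the round spot. Leave the panel clipped in place under the tip and the other things where they are.

Things in the scene. Friction and masses are not known exactly. Their poses are not given: they have to be found in the camera images.
- jig: fixed probe stand, placed and turned anew each time: aluminium plate, origin on the table under it, x away from the robot, y left along the fence. Plate top z 15, x -150..180, y -220..220 mm. Fence: steel bar, 12 mm above the plate, its face (towards the robot) at x = 95, y -200..200. A column at (145, -115) carries a blue arm (z 74..96 mm) to the probe at (67, -45)
- probe_tip: sprung brass needle (3 mm flat end, 6 mm shank), origin at its lower end; hangs over jig x = 67, y = -45 mm, 40 mm above the table when up, 15 mm above the panel's top. It yields into the plunger: about 1 N at first, plus 0.8 N per mm
- plunger (a joint): plunger travel, m: 0 up, grows as the knob is pressed, stop at 0.027. Pressing takes 1 to 2 N to start and 0.1 N more per mm; the needle meets the panel at 0.015, from there the push on the panel is about 1 N plus 0.8 N per mm (added to what the hand feels). Springs back when let go
- knob_top (a point): centre of the top of the plunger's round black knob (28 mm across, 12 mm thick), 140 mm above the table when up; it is pressed straight down
- clip (a joint): angle of the sprung curved arm about its upright hinge, rad: 0 closed with no panel (start), about 0.15 bearing on a seated panel, 1.0 drawn fully back; grows counter-clockwise from above, nose moving away from the fence. Over-centre spring, 2 to 5 N at the pin: below 0.7 it snaps shut, beyond 0.7 it snaps to 1.0 and stays
- clip_pin (a point): top centre of the upright steel pin at the nose of the clip arm: 13 mm across, from 2 to 48 mm above the plate (top 63 mm above the table), 113 mm from the hinge. The arm's curved bar, 8 mm thick, runs low (middle 6.5 mm above the plate) from hinge to pin, bowed 22 mm away from the fence
- clip_hinge (a point): the clip's hinge axis at the plate's top; jig x = -105, y = -85 mm; the post is 22 mm across, up to 20 mm above the plate
- panel: loose antenna panel, cream tile 120 by 120 by 10 mm, about 0.18 kg, flat on the plate left of the probe; origin at the centre of its underside, z up, x towards its fence edge. A 42 mm gold square in its middle, three 9 mm square gold pads and one round gold spot near its corners
- panel_spot (a point): centre of the round gold spot (10 mm across) on the panel's top; panel frame x = +32, y = -35 mm, i.e. 28 mm from the fence edge
- panel_edge (a point): middle of the panel's fence edge (panel frame x = +60, y = 0 mm, half way up its thickness); this edge is to lie flush on the fence's face
- standoff: bystander, leave alone: upright round aluminium spacer 14 mm across, 30 mm high, at the plate's near left corner; origin at the centre of its underside
- bracket: bystander, leave alone: small aluminium angle bracket 30 by 30 by 30 mm on the plate behind the fence; origin at the centre of its underside
- driver: bystander, leave alone: screwdriver lying on the table to the right; origin at the centre of its underside
- screw_tray: bystander, leave alone: grey divided tray 120 by 160 by 30 mm on the right; origin at the centre of its underside
- spare: bystander, leave alone: second panel of the same size with no round spot, on the table at the left; origin at the centre of its underside
Not all that is in view belongs to the job. What is shaped like the panel but blue is not meant.

How it is judged:
On the way, in this order (a step that is already met when the one before it is completed fails the run):
1. the clip is drawn back and stays open (value of joint clip above 0.9 rad), for 0.2 s.
2. the panel lies flush on the fence, its round spot under the needle tip, the clip bearing on it (horizontal distance between panel_spot and probe_tip below 0.0035 m and x of panel_edge in the frame of jig above 0.093 m and angle between the y axis of panel and the y axis of jig, either way round below 0.03 rad and angle between panel's own z axis and vertical below 0.05 rad and value of joint clip below 0.24 rad), for 0.3 s.
3. the needle presses on the round spot (all of step 2 and contact force between probe_tip and panel above 1.2 N), for 0.15 s.
At the end, for the whole second after the job is handed in: The panel rests flat on the plate, its fence edge flush (within 2 mm and 0.03 rad), the round spot within 3.5 mm of the needle tip's axis, the clip closed onto it (joint below 0.24), the plunger back up (within 3 mm) (all of step 2 and value of joint plunger below 0.003 m and linear speed of panel below 0.01 m/s); the robot touches nothing.
It fails at once if the needle presses the panel with 8 N or more (contact force between probe_tip and panel above 8 N).
It fails at once if the needle touches the panel off the round spot (contact force between probe_tip and panel above 0.3 N and horizontal distance between panel_spot and probe_tip above 0.005 m).
It fails at once if the panel is lifted off the plate (z of panel in the frame of jig above 0.03 m).
It fails at once if another thing is pushed away by more than 30 mm (distance of any of standoff, bracket, driver, screw_tray, spare from where it was at the start of the episode above 0.03 m).
It also fails if it takes over 72 s, if anything falls off the work surface, if the arm or the gripper's body presses on something with over 40 N, if the wrist force passes 120 N, or if a joint passes its speed limit or range.

## Robot

A 7-joint arm with a two-finger parallel gripper is mounted at the origin on the work surface. World frame = base frame: x ahead of the robot, y to its left, z up, the work surface at z = 0. Lengths are in m, angles in rad, forces in N, time in s.
With the tool pointing down it reaches from about 0.4 to 0.9 m from the base axis. Payload 5.6 kg.
Tool frame: the origin (TCP) lies at the centre of the arm's flange, where the gripper is bolted on; the fingertips stand 190 mm ahead of it and the grasp point (between the pads) lies 171 mm ahead of it; z points along the fingers, y is the direction in which the jaws open and shut (so a half turn about z gives the same grasp; the last joint's range is limited). The gripper opens to 92 mm and grips with 3 to 60 N. Pads are 20 mm wide; open, the fingers measure 128 mm over their backs; the gripper's body (75 mm by 189 mm) begins 69 mm behind the grasp point.
Start: joints at [-1.383, 0.468, -0.012, 1.603, 0.006, 1.071, -0.056], TCP at [0.149, 0.633, 0.405] pointing down, gripper open.
Joint ranges: [-2.53, 2.53], [-0.31, 2.02], [-1.57, 1.55], [0.28, 2.44], [-1.29, 4.43], [0.15, 1.84], [-2.92, 2.92]. Speed limits (rad/s): [2.57, 2.57, 3.14, 3.14, 3.14, 3.14, 3.14].

## Interface

Orientations are given as a unit quaternion [w, x, y, z].
In Python, from station import get_state, read_camera, hand_in gives the robot as it stands. The module is installed in compiled form; this text tells all that it offers.
- The arm moves only by the tool arm_command, never from a script. Its arguments are lists of equal length, an entry for each row: "gripper": the gripper command: -1 is fully open, 1 is shut, values between are in proportion; "travel": the shift along the tool's x, y, z in mm, a list of three; "delta_rot": the turn, a rotation vector about the tool's x, y, z in degrees, a list of three. A call has 1 to 5 rows; each row is the pose to reach, as a shift and turn from the pose commanded when the call began, along the tool's axes at that moment; what a row does not reach only later rows make up. A row lasts 1/10 s, in which the tool goes at most 50 mm and 8.59 degrees, less where a joint would pass 70% of its speed; a pose out of reach is approached as far as the arm can. A call with a gripper value outside its range is refused whole. The fingers move at their own pace and stop on an object; the grip force is fixed at half the most. Time passes only in rows, so rows that repeat a pose let the fingers close. It gives the time, the measured TCP pose, the force and the opening at its end, in the units of the state.
- get_state(): the state, without advancing time (a new reading comes with each control period).
- read_camera(name): name is "scene" or "top"; returns a dict with "frame" (400x640x3 uint8, red, green, blue), "fov_y" (degrees; the focal length in pixels is half the picture's height over the tangent of half this angle, whatever the lens; pixels are square), "cx", "cy" (the principal point, pixels), "rvec" (rotation vector, rad) and "tvec" (3), from world to camera coordinates, as OpenCV has them. Camera axes: x right, y down, z forward; pixel columns grow to the right and rows downward; lengths in m; the calibration is good to about 2 mm. A picture is of the moment at which its call begins. There is no depth.
- hand_in(): hands the job in, once; it reports no verdict.
The state is a dict: "clock": time; "qpos": joint angles; "qd": joint speeds; "tau": joint torques, N m; "position": TCP position; "tcp_rot": TCP orientation; "force": force on the tool from outside, world axes, zero at the start; "wrist_torque": the same for the moment, N m; "gripper_width": finger opening in m.
Only numpy, scipy, OpenCV 4.12 (cv2) and the standard library are available. Lean on these libraries where they do the work, as an engineer would, in place of code of your own. Each camera call takes 0.05 s, during which the arm holds its last target. There are 200 camera calls.

## Working session

There is one attempt and no reset: what is moved stays moved. The work goes in short steps, Python scripts to look and compute and a tool call to move; the robot and the scene stay as the last step left them, time stands still between calls to the robot, and variables do not carry over. Pictures are saved under pics/ and viewed, about 8 in all and at most 12, crops included, and the job is handed in when it is done.

Besides the shell and the picture viewer there is one more tool, called after ">>>" in YAML: its name, and indented under it one key for each argument. arm_command: Moves the arm, as the interface text tells. Its arguments: {"type":"object","properties":{"gripper":{"type":"array","items":{"type":"number"}},"travel":{"type":"array","items":{"type":"array","items":{"type":"number"}}},"delta_rot":{"type":"array","items":{"type":"array","items":{"type":"number"}}}},"required":["gripper","travel","delta_rot"]}

```bash
mkdir -p pics
cat > h.py <<'E'
import numpy as np, cv2, json, os
from station import get_state, read_camera
def shot(cam,tag):
    c=read_camera(cam); cv2.imwrite(f'pics/{tag}.png',c['frame'][:,:,::-1])
    np.savez(f'pics/{tag}.npz',f=c['frame'],fov=c['fov_y'],cx=c['cx'],cy=c['cy'],r=c['rvec'],t=c['tvec']); return c
def load(tag):
    d=np.load(f'pics/{tag}.npz'); f=200/np.tan(np.radians(float(d['fov']))/2)
    R=cv2.Rodrigues(d['r'].ravel())[0]
    K=np.array([[f,0,float(d['cx'])],[0,f,float(d['cy'])],[0,0,1]]); return K,R,d['t'].ravel()
def proj(tag,P):
    K,R,t=load(tag); q=(K@(R@np.atleast_2d(P).T+t[:,None])).T; return q[:,:2]/q[:,2:]
def ray(tag,uv,z):
    K,R,t=load(tag); c=-R.T@t; d=R.T@np.linalg.inv(K)@np.array([*uv,1.]); return c+d*(z-c[2])/d[2]
def tri(t1,u1,t2,u2):
    A=[]
    for tg,u in((t1,u1),(t2,u2)):
        K,R,t=load(tg);P=K@np.c_[R,t]; A+=[u[0]*P[2]-P[0],u[1]*P[2]-P[1]]
    v=np.linalg.svd(np.array(A))[2][-1]; return v[:3]/v[3]
E
python3 - <<'E'
from h import *
for c in('scene','top'):
    shot(c,c+'0'); K,R,t=load(c+'0'); print(c,K[0,0],K[:2,2],(-R.T@t).round(3),R.round(2).tolist())
s=get_state(); print(s['clock'],s['position'],s['tcp_rot'],s['gripper_width'],s['force'])
E
```

```text
scene 498.19924390095775 [320.88089271 201.46104263] [ 1.339 -0.031  1.103] [[0.04, 1.0, 0.0], [0.77, -0.03, -0.64], [-0.64, 0.03, -0.77]]
top 431.9667712383565 [320.23396987 201.8415807 ] [0.241 0.033 1.384] [[-0.12, -0.99, -0.0], [-0.97, 0.11, -0.21], [0.21, -0.02, -0.98]]
0.1 [0.14869129 0.63253565 0.4038373 ] [-1.16094927e-05  1.15167604e-01  9.93345762e-01 -7.87713272e-04] 0.09221698550112754 [-0.11575559 -0.02407861 -0.30634672]
```

View pics/scene0.png

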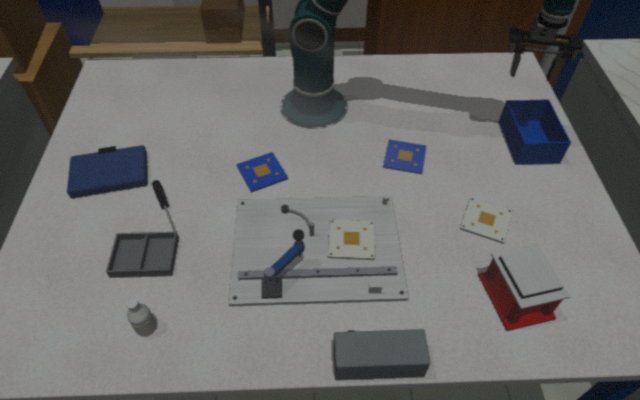

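View pics/top0.png

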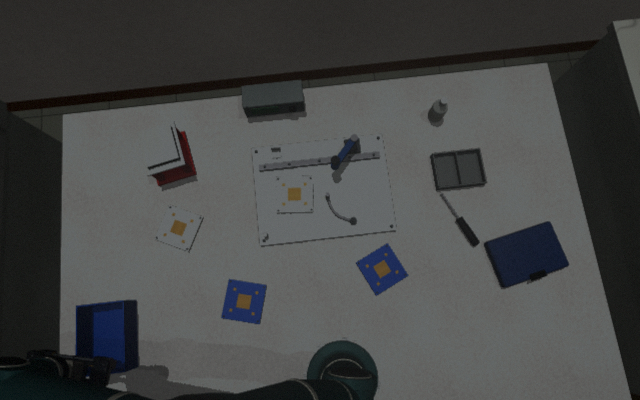

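The scene view shows the plate at about (230–408, 197–304), with the clip at (285–312, 208–234), the knob at (298, 236) and the panel at (352, 239). In the top view the plate is at about (252–395, 137–246). I'll enlarge both.

Run:
```python
from h import *
for t,(x,y,w,h) in dict(scene0=(225,190,190,125),top0=(245,125,155,125)).items():
    f=np.load(f'pics/{t}.npz')['f'][y:y+h,x:x+w,::-1]; s=4
    g=cv2.resize(f,None,fx=s,fy=s,interpolation=cv2.INTER_CUBIC); g=np.clip(g*(1.3 if t[0]=='s' else 1.6),0,255).astype('u1')
    for k in range(0,w,10): cv2.putText(g,str(x+k),(k*s,8),0,.3,(0,255,255),1); cv2.line(g,(k*s,10),(k*s,14),(0,255,255),1)
    for k in range(10,h,10): cv2.putText(g,str(y+k),(0,k*s+4),0,.3,(0,255,255),1); cv2.line(g,(22,k*s),(26,k*s),(0,255,255),1)
    cv2.imwrite(f'pics/{t}c.png',g)
```

```text
(no output)
```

View pics/scene0c.png

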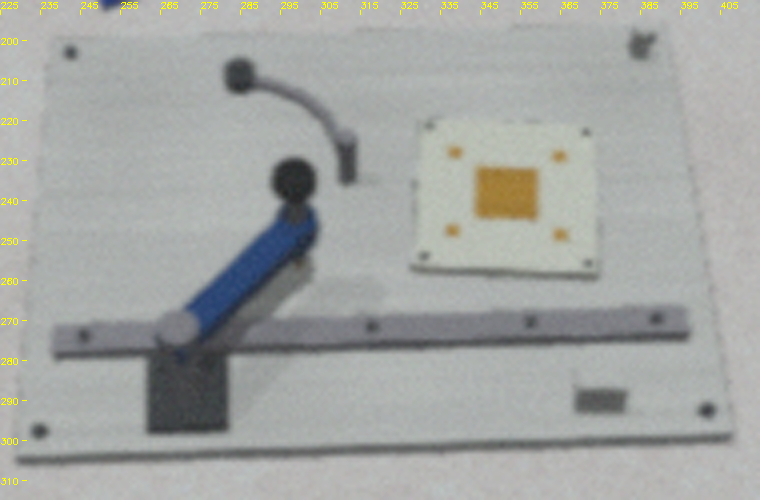

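View pics/top0c.png

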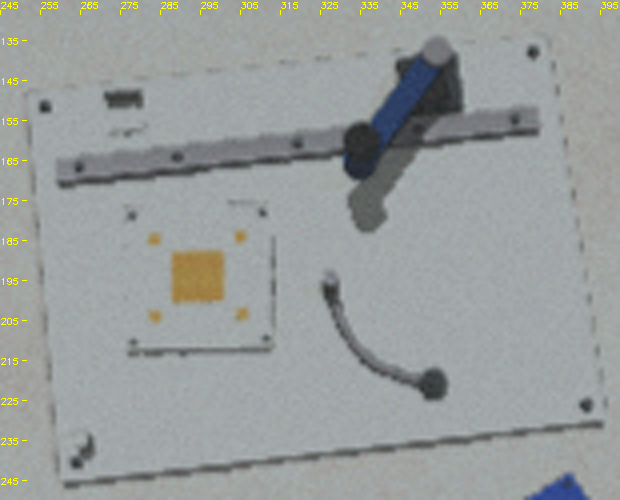

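```bash
cat > fit.py <<'E'
from h import *
from scipy.optimize import least_squares
S=lambda X,Y:(225+(X+.5)/4-.5,190+(Y+.5)/4-.5)
T=lambda X,Y:(245+(X+.5)/4-.5,125+(Y+.5)/4-.5)
J=[('s',(-150,-220,15),(50,38)),('s',(-150,220,15),(668,30)),('s',(180,-220,15),(15,458)),('s',(180,220,15),(732,434)),
('s',(95,-200,27),(53,325)),('s',(95,200,27),(686,306)),('s',(-105,-85,35),(240,72)),('s',(67,-45,140),(294,176)),
('t',(-150,220,15),(65,482)),('t',(-150,-220,15),(602,422)),('t',(180,220,15),(28,92)),('t',(180,-220,15),(548,38)),
('t',(95,200,27),(60,180)),('t',(95,-200,27),(538,130)),('t',(-105,-85,35),(433,382)),('t',(67,-45,140),(361,138))]
def w(p,P):
    c,s=np.cos(p[2]),np.sin(p[2]); return np.array([p[0]+c*P[0]-s*P[1],p[1]+s*P[0]+c*P[1],P[2]])
px={'s':S,'t':T}; tg={'s':'scene0','t':'top0'}
def res(p): return np.concatenate([proj(tg[k],w(p,np.array(P)/1e3))[0]-px[k](*q) for k,P,q in J])
r=least_squares(res,[.75,0,0],loss='soft_l1'); p=r.x; print('jig',p.round(4)); print(res(p).reshape(-1,2).round(1).tolist())
jw=lambda *P:w(p,np.array(P)/1e3)
def toj(W): c,s=np.cos(p[2]),np.sin(p[2]); d=W[:2]-p[:2]; return np.round(1e3*np.array([c*d[0]+s*d[1],-s*d[0]+c*d[1]]),1)
if __name__=='__main__':
    for n,a,b in(('pin',(346,136),(330,277)),('knob',(294,176),(361,138)),('hinge',(240,72),(433,382)),('sq',(507,193),(198,277))):
        q=tri('scene0',S(*a),'top0',T(*b)); print(n,q.round(4),toj(q))
    for a,b in(((453,230),(240,237)),((561,235),(154,239)),((456,153),(242,313)),((560,157),(154,316))):
        A=ray('scene0',S(*a),.025);B=ray('top0',T(*b),.025);print('pad',tri('scene0',S(*a),'top0',T(*b)).round(3),toj(A),toj(B))
    print('tip',jw(67,-45,40),'hinge',jw(-105,-85,15),'pin closed',)
    for nm in('scene0','top0'):
        f=np.load(f'pics/{nm}.npz')['f'].astype(int); m=((f[:,:,0]-f[:,:,2])>40).astype('u1')
        n,l,st,ce=cv2.connectedComponentsWithStats(m)
        for i in range(1,n):
            x,y=ce[i]
            if st[i,4]>3 and ((nm[0]=='s' and 325<x<380 and 215<y<265)or(nm[0]=='t' and 270<x<315 and 175<y<212)):
                print(nm,st[i].tolist(),ce[i].round(1),toj(ray(nm,ce[i],.025)))
E
python3 fit.py
```

```text
jig [ 0.5727 -0.0103 -0.0027]
[[0.5, -0.3], [0.0, -2.0], [-0.6, -0.9], [0.9, -0.2], [0.1, -0.6], [0.3, -0.2], [-0.0, -2.2], [0.1, -0.4], [-1.3, -0.3], [1.5, -0.8], [-0.3, -0.8], [0.3, -1.4], [-0.7, -0.2], [0.9, -0.9], [0.5, -0.9], [0.5, -0.4]]
pin [ 0.5527 -0.0224  0.0613] [-20.  -12.2]
knob [ 0.6391 -0.0549  0.1377] [ 66.5 -44.5]
hinge [ 0.4664 -0.0948  0.0242] [-106.   -84.8]
sq [0.5742 0.083  0.0224] [ 1.3 93.2]
pad [0.603 0.045 0.023] [31.5 55.1] [30.1 56.6]
pad [0.61  0.115 0.024] [ 37.7 125.2] [ 36.4 126.2]
pad [0.54  0.051 0.023] [-30.8  60.6] [-32.9  61.6]
pad [0.546 0.121 0.023] [-25.2 130.2] [-27.4 132.2]
tip [ 0.6395534  -0.05544441  0.04      ] hinge [ 0.46744719 -0.09498496  0.015     ] pin closed
scene0 [338, 227, 2, 2, 4] [338.5 227.5] [-32.1  60.3]
scene0 [364, 228, 2, 2, 4] [364.5 228.5] [-26.5 130. ]
scene0 [344, 232, 15, 13, 191] [351.1 237.9] [ 3.1 91.8]
scene0 [337, 246, 3, 3, 6] [337.8 247.2] [31.7 54.9]
scene0 [364, 247, 2, 3, 5] [364.4 248.2] [ 37.1 124. ]
top0 [304, 183, 2, 2, 4] [304.5 183.5] [31.4 56.8]
top0 [288, 188, 13, 12, 152] [294.  193.6] [ 1.5 94. ]
```

```bash
cat > go.py <<'E'
import sys,numpy as np
from scipy.spatial.transform import Rotation as Ro
from station import get_state
JIG=(0.5727,-0.0103,-0.0027)
# usage: go.py [x y ztip jaw_deg] ... (jig mm; fingertip centre): offsets from present pose, tool axes
s=get_state(); q=s['tcp_rot']; R=Ro.from_quat([q[1],q[2],q[3],q[0]]).as_matrix(); p=s['position']
c,sn=np.cos(JIG[2]),np.sin(JIG[2]); M=np.array([[c,-sn],[sn,c]])
tip=p+R[:,2]*.19; a=np.degrees(np.arctan2(R[1,1],R[0,1])-JIG[2])
print('t',round(s['clock'],2),'tip jig',(M.T@(tip[:2]-JIG[:2])*1e3).round(1),'z',round(tip[2]*1e3,1),'jaw',round(a,1),'w',round(s['gripper_width']*1e3,1),'F',np.round(s['force'],1),'q',np.round(s['qpos'],2))
v=[float(x) for x in sys.argv[1:]]
for i in range(0,len(v),4):
    x,y,z,j=v[i:i+4]; g=np.radians(j)+JIG[2]
    yt=np.array([np.cos(g),np.sin(g),0]); zt=np.array([0,0,-1.]); Rt=np.c_[np.cross(yt,zt),yt,zt]
    W=np.r_[M@np.array([x,y])/1e3+JIG[:2],z/1e3]-zt*.19
    print((R.T@(W-p)*1e3).round(1).tolist(),np.degrees(Ro.from_matrix(R.T@Rt).as_rotvec()).round(1).tolist())
E
python3 go.py -20 -12 220 -70
```

```text
t 0.1 tip jig [-425.8  641.4] z 213.8 jaw 76.9 w 92.2 F [-0.1 -0.  -0.3] q [-1.38  0.47 -0.01  1.6   0.01  1.07 -0.06]
[-543.1, -545.0, -5.2] [-0.0, 0.1, 146.9]
```

>>> arm_command:
  gripper: [-1,-1,-1,-1,-1]
  travel:
    - [-34,-34,0]
    - [-68,-68,0]
    - [-102,-102,0]
    - [-136,-136,0]
    - [-170,-170,0]
  delta_rot:
    - [0,0,8.5]
    - [0,0,17]
    - [0,0,25.5]
    - [0,0,34]
    - [0,0,42.5]

```text
clock: 0.6
position: [0.276, 0.4264, 0.4045]
tcp_rot: [-0.0, 0.47, 0.883, -0.0]
force: [0.9, 1.0, 1.1]
gripper_width: 0.0919
```

```bash
python3 go.py -20 -12 220 -70
```

```text
t 0.6 tip jig [-297.9  435.9] z 214.5 jaw 34.1 w 91.9 F [0.9 1.  1.1] q [-1.23  0.23  0.19  1.96 -0.05  0.96 -0.42]
[-526.7, -20.8, -5.5] [-0.0, 0.0, 104.1]
```

>>> arm_command:
  gripper: [-1,-1,-1,-1,-1]
  travel:
    - [-48,-2,0]
    - [-96,-4,0]
    - [-144,-6,0]
    - [-192,-8,0]
    - [-240,-10,0]
  delta_rot:
    - [0,0,8.5]
    - [0,0,17]
    - [0,0,25.5]
    - [0,0,34]
    - [0,0,42.5]

```text
clock: 1.1
position: [0.4027, 0.2225, 0.4047]
tcp_rot: [-0.0, 0.758, 0.652, 0.0]
force: [1.8, 0.8, -0.1]
gripper_width: 0.0922
```

```bash
python3 go.py -20 -12 220 -70
```

```text
t 1.1 tip jig [-170.6  232.4] z 214.7 jaw -8.4 w 92.2 F [ 1.8  0.8 -0.1] q [-0.98  0.14  0.45  2.07 -0.07  0.94 -0.65]
[-219.7, 184.8, -5.4] [-0.0, -0.0, 61.6]
```

>>> arm_command:
  gripper: [0.1,0.1,0.1,0.1,0.1]
  travel:
    - [-36,30,0]
    - [-72,60,0]
    - [-108,91,0]
    - [-144,121,0]
    - [-180,151,0]
  delta_rot:
    - [0,0,8.5]
    - [0,0,17]
    - [0,0,25.5]
    - [0,0,34]
    - [0,0,42.5]

```text
clock: 1.6
position: [0.5264, 0.023, 0.4047]
tcp_rot: [-0.0, 0.943, 0.333, 0.0]
force: [1.4, 0.1, -1.0]
gripper_width: 0.0539
```

```bash
python3 go.py -20 -12 210 -70 -20 -12 32 -70
```

```text
t 1.6 tip jig [-46.3  33.2] z 214.7 jaw -50.9 w 53.9 F [ 1.4  0.1 -1. ] q [-0.68  0.29  0.7   1.94 -0.22  0.99 -0.78]
[-8.0, 51.7, 4.7] [-0.0, -0.0, 19.1]
[-8.1, 51.7, 182.7] [-0.0, -0.0, 19.1]
```

>>> arm_command:
  gripper: [0.1,0.1,0.1,0.1]
  travel:
    - [-4,25,5]
    - [-8,52,5]
    - [-8,52,5]
    - [-8,52,5]
  delta_rot:
    - [0,0,8.5]
    - [0,0,17]
    - [0,0,19]
    - [0,0,19]

```text
clock: 2.0
position: [0.5526, -0.0214, 0.3992]
tcp_rot: [0.0, 0.985, 0.175, -0.001]
force: [0.2, 0.3, -0.5]
gripper_width: 0.0414
```

```bash
python3 go.py -20 -12 32 -70
python3 - <<'E'
from h import *
o=[]
for t,(x,y,w,h) in dict(scene=(235,130,150,135),top=(270,100,150,135)).items():
    f=shot(t,t+'1')['frame'][y:y+h,x:x+w,::-1]; g=cv2.resize(f,None,fx=4,fy=4,interpolation=cv2.INTER_CUBIC)
    o.append(np.clip(g[:, :]*(1.3 if t=='scene' else 1.6),0,255).astype('u1'))
cv2.imwrite('pics/both1.png',cv2.resize(np.hstack(o),(800,360),interpolation=cv2.INTER_AREA))
E
```

```text
t 2.0 tip jig [-20.3 -11.3] z 209.2 jaw -69.7 w 41.4 F [ 0.2  0.3 -0.5] q [-0.63  0.37  0.77  1.89 -0.3   1.   -0.95]
[-0.0, 0.8, 177.2] [0.0, 0.1, 0.3]
```

View pics/both1.png

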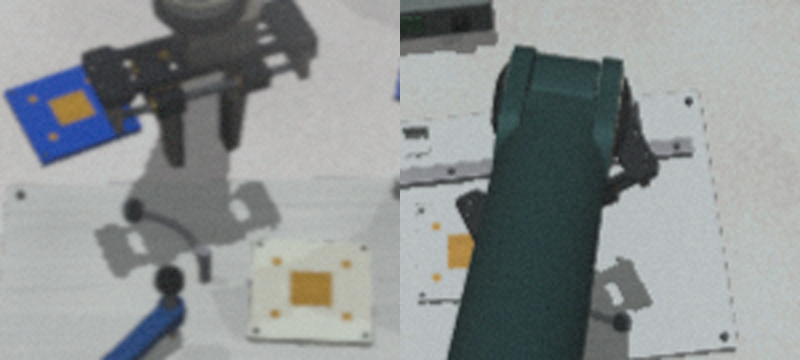

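The gripper's body is long in the jaw direction and clear of the knob (seen at (170, 280) in the left crop), so I'm descending over the pin.

>>> arm_command:
  gripper: [0.1,0.1,0.1,0.1,0.1]
  travel:
    - [0,1,45]
    - [0,1,90]
    - [0,1,130]
    - [0,1,160]
    - [0,1,177]
  delta_rot:
    - [0,0,0]
    - [0,0,0]
    - [0,0,0]
    - [0,0,0]
    - [0,0,0]

```text
clock: 2.6
position: [0.5519, -0.0206, 0.2203]
tcp_rot: [-0.001, 0.984, 0.177, -0.002]
force: [0.1, 0.2, 0.3]
gripper_width: 0.0414
```

>>> arm_command:
  gripper: [0.4,0.4,0.4,0.4]
  travel:
    - [0,0,0]
    - [0,0,0]
    - [0,0,0]
    - [0,0,0]
  delta_rot:
    - [0,0,0]
    - [0,0,0]
    - [0,0,0]
    - [0,0,0]

```text
clock: 3.0
position: [0.5536, -0.0215, 0.2242]
tcp_rot: [-0.0, 0.984, 0.176, 0.001]
force: [0.4, 0.2, 0.1]
gripper_width: 0.0277
```

```bash
python3 go.py $(python3 -c "
import math
for t,j in ((.15,-62),(.3,-53),(.45,-44),(.6,-36),(.75,-28),(.9,-20),(1.0,-12),(1.04,-8)):
    a=math.radians(40.7)+t; print(round(-105+113*math.cos(a),1),round(-85+113*math.sin(a),1),32,j)")
```

```text
t 3.0 tip jig [-18.6 -11.1] z 34.2 jaw -69.6 w 27.7 F [0.4 0.2 0.1] q [-0.48  0.63  0.59  1.99 -0.54  0.68 -0.76]
[-7.3, -15.5, 2.2] [0.0, -0.2, -7.6]
[-16.5, -29.6, 2.2] [0.0, -0.2, -16.6]
[-27.8, -42.2, 2.1] [0.1, -0.2, -25.6]
[-40.9, -53.1, 2.1] [0.1, -0.2, -33.6]
[-55.3, -61.8, 2.0] [0.1, -0.1, -41.6]
[-71.0, -68.3, 2.0] [0.1, -0.1, -49.6]
[-81.9, -71.3, 2.0] [0.1, -0.1, -57.6]
[-86.3, -72.2, 1.9] [0.1, -0.1, -61.6]
```

>>> arm_command:
  gripper: [0.4,0.4,0.4,0.4,0.4]
  travel:
    - [-7,-15,1]
    - [-16,-30,1]
    - [-28,-42,1]
    - [-41,-53,1]
    - [-55,-62,1]
  delta_rot:
    - [0,0,-8]
    - [0,0,-16]
    - [0,0,-24.5]
    - [0,0,-33]
    - [0,0,-41]

```text
clock: 3.5
position: [0.4805, 0.0178, 0.2231]
tcp_rot: [0.001, 0.859, 0.512, 0.002]
force: [0.6, -0.9, -0.4]
gripper_width: 0.0274
```

```bash
python3 go.py -115 26 32 -20 -121 28 32 -12 -124 28 32 -8
```

```text
t 3.5 tip jig [-91.4  27.9] z 33.1 jaw -28.2 w 27.4 F [ 0.6 -0.9 -0.4] q [-0.44  0.5   0.41  2.15 -0.37  0.55 -0.26]
[-12.4, -19.2, 1.0] [0.2, -0.1, -8.2]
[-13.4, -25.4, 1.0] [0.2, -0.1, -16.2]
[-14.9, -28.0, 1.0] [0.3, -0.1, -20.2]
```

>>> arm_command:
  gripper: [0.4,0.4,0.4,0.4,0.4]
  travel:
    - [-11,-15,0]
    - [-13,-25,0]
    - [-15,-30,0]
    - [-15,-30,0]
    - [-15,-30,0]
  delta_rot:
    - [0,0,-8]
    - [0,0,-16]
    - [0,0,-20]
    - [0,0,-20]
    - [0,0,-20]

```text
clock: 4.0
position: [0.447, 0.0187, 0.2224]
tcp_rot: [0.001, 0.76, 0.651, 0.001]
force: [0.1, 0.5, -0.1]
gripper_width: 0.0272
```

```bash
python3 go.py -122 28 90 -8
```

```text
t 4.0 tip jig [-125.4   28.7] z 32.4 jaw -8.7 w 27.2 F [ 0.1  0.5 -0.1] q [-0.38  0.45  0.32  2.22 -0.28  0.5  -0.  ]
[-0.0, 4.0, -57.6] [0.1, -0.0, -0.7]
```

>>> arm_command:
  gripper: [0.4,0.0,-0.3,-0.3,-0.3]
  travel:
    - [0,4,-40]
    - [0,4,-80]
    - [0,4,-80]
    - [0,4,-80]
    - [0,4,-80]
  delta_rot:
    - [0,0,0]
    - [0,0,0]
    - [0,0,0]
    - [0,0,0]
    - [0,0,0]

```text
clock: 4.5
position: [0.4501, 0.0183, 0.3011]
tcp_rot: [-0.0, 0.759, 0.651, -0.0]
force: [-1.0, 0.6, 0.1]
gripper_width: 0.0575
```

```bash
python3 go.py 2 185 100 0 2 185 18 0
python3 - <<'E'
from h import *
for t in('scene','top'): shot(t,t+'2')
f=np.load('pics/scene2.npz')['f'][170:290,225:415,::-1]
cv2.imwrite('pics/s2c.png',np.clip(cv2.resize(f,None,fx=4,fy=4,interpolation=cv2.INTER_CUBIC)*1.3,0,255).astype('u1'))
E
```

```text
t 4.5 tip jig [-122.9   28.2] z 111.1 jaw -8.6 w 57.5 F [-1.   0.6  0.1] q [-0.46  0.3   0.4   2.18 -0.18  0.69 -0.09]
[173.7, 99.9, 10.9] [-0.1, 0.0, -8.6]
[173.7, 100.0, 92.9] [-0.1, 0.0, -8.6]
```

View pics/s2c.png

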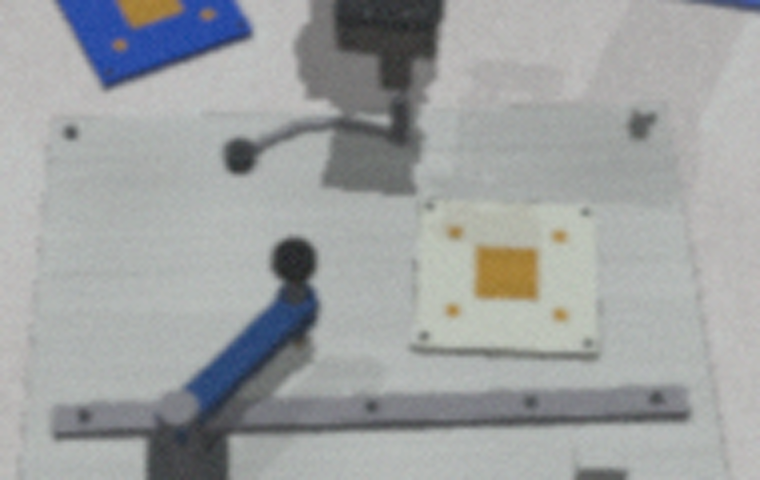

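The clip stays open: its pin is at crop (400, 120) and the panel hasn't moved. Next I go to the left of the panel.

>>> arm_command:
  gripper: [-0.3,-0.3,-0.3,-0.3,-0.3]
  travel:
    - [43,25,0]
    - [86,50,5]
    - [130,75,10]
    - [174,100,11]
    - [174,100,50]
  delta_rot:
    - [0,0,-4]
    - [0,0,-8.6]
    - [0,0,-8.6]
    - [0,0,-8.6]
    - [0,0,-8.6]

```text
clock: 5.1
position: [0.58, 0.1819, 0.2538]
tcp_rot: [0.001, 0.706, 0.709, 0.006]
force: [0.4, 0.2, -0.2]
gripper_width: 0.0596
```

```bash
python3 go.py 2 185 18 0 2 163 18 0 2 65 18 0 2 60 18 0
```

```text
t 5.1 tip jig [  8.7 193.4] z 63.8 jaw 0.4 w 59.6 F [ 0.4  0.2 -0.2] q [-0.58  0.59  0.29  1.83 -0.24  0.74 -0.15]
[-7.5, -5.3, 45.7] [0.6, -0.4, 0.4]
[-29.5, -5.4, 45.5] [0.6, -0.4, 0.4]
[-127.5, -6.1, 44.9] [0.6, -0.4, 0.4]
[-132.5, -6.2, 44.9] [0.6, -0.4, 0.4]
```

>>> arm_command:
  gripper: [-0.3,-0.3,-0.3,-0.3]
  travel:
    - [0,0,20]
    - [0,0,40]
    - [0,0,43]
    - [0,0,43]
  delta_rot:
    - [0,0,0]
    - [0,0,0]
    - [0,0,0]
    - [0,0,0]

```text
clock: 5.5
position: [0.5751, 0.1747, 0.2069]
tcp_rot: [-0.001, 0.708, 0.706, -0.002]
force: [0.3, -0.4, 0.5]
gripper_width: 0.0599
```

```bash
python3 go.py 2 185 18 0 2 163 18 0 2 65 18 0 2 60 18 0
```

```text
t 5.5 tip jig [  1.3 184.7] z 16.9 jaw 0.0 w 59.9 F [ 0.3 -0.4  0.5] q [-0.56  0.66  0.27  1.86 -0.27  0.67 -0.13]
[0.0, 0.1, -1.1] [-0.2, 0.1, 0.0]
[-22.0, 0.1, -1.0] [-0.2, 0.1, 0.0]
[-120.0, 0.1, -0.9] [-0.2, 0.1, 0.0]
[-125.0, 0.1, -0.9] [-0.2, 0.1, 0.0]
```

>>> arm_command:
  gripper: [-0.3,-0.3,-0.3,-0.3,-0.3]
  travel:
    - [-10,0,-2]
    - [-20,0,-2]
    - [-28,0,-2]
    - [-36,0,-2]
    - [-44,0,-2]
  delta_rot:
    - [0,0,0]
    - [0,0,0]
    - [0,0,0]
    - [0,0,0]
    - [0,0,0]

```text
clock: 6.0
position: [0.5755, 0.1302, 0.211]
tcp_rot: [0.0, 0.708, 0.706, 0.0]
force: [0.1, 1.2, -0.8]
gripper_width: 0.0596
```

>>> arm_command:
  gripper: [-0.3,-0.3,-0.3,-0.3,-0.3]
  travel:
    - [-8,0,0]
    - [-16,0,0]
    - [-24,0,0]
    - [-32,0,0]
    - [-40,0,0]
  delta_rot:
    - [0,0,0]
    - [0,0,0]
    - [0,0,0]
    - [0,0,0]
    - [0,0,0]

```text
clock: 6.5
position: [0.5755, 0.0906, 0.2109]
tcp_rot: [-0.0, 0.708, 0.706, 0.0]
force: [0.0, 2.1, 2.3]
gripper_width: 0.06
```

>>> arm_command:
  gripper: [-0.3,-0.3,-0.3,-0.3,-0.3]
  travel:
    - [-8,0,0]
    - [-16,0,0]
    - [-24,0,0]
    - [-32,0,0]
    - [-36,0,0]
  delta_rot:
    - [0,0,0]
    - [0,0,0]
    - [0,0,0]
    - [0,0,0]
    - [0,0,0]

```text
clock: 7.0
position: [0.5753, 0.0537, 0.2107]
tcp_rot: [0.0, 0.708, 0.706, -0.0]
force: [0.1, 2.2, 2.1]
gripper_width: 0.0593
```

```bash
python3 go.py 2 63 18 0
python3 - <<'E'
from h import *
for t in('scene','top'): shot(t,t+'3')
f=np.load('pics/scene3.npz')['f'][170:290,225:415,::-1]
cv2.imwrite('pics/s3c.png',np.clip(cv2.resize(f,None,fx=4,fy=4,interpolation=cv2.INTER_CUBIC)*1.3,0,255).astype('u1'))
E
```

```text
t 7.0 tip jig [ 2.4 63.9] z 20.7 jaw -0.0 w 59.3 F [0.1 2.2 2.1] q [-0.36  0.62  0.27  1.92 -0.26  0.64  0.07]
[-1.0, -0.4, 2.7] [-0.0, 0.0, -0.0]
```

View pics/s3c.png

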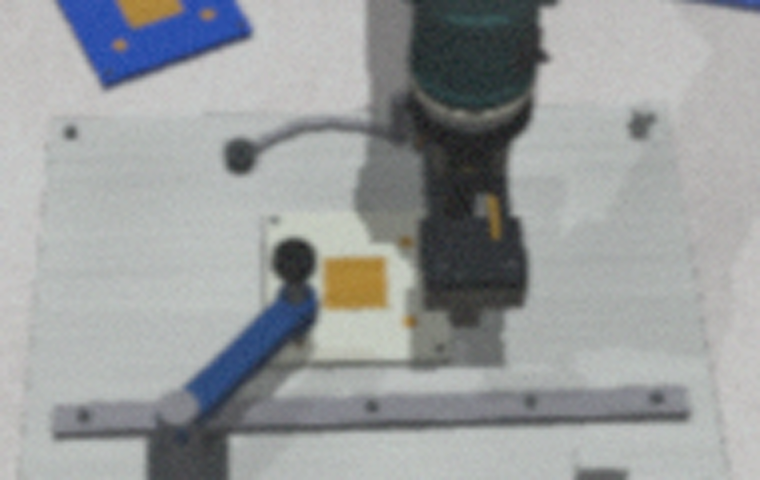

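```bash
cat > pan.py <<'E'
from fit import *
def pan(tag,cam):
    f=np.load(f'pics/{tag}.npz')['f'].astype(int); m=((f[:,:,0]-f[:,:,2])>(40 if cam=='s' else 25)).astype('u1')
    n,l,st,ce=cv2.connectedComponentsWithStats(m)
    for i in range(1,n):
        q=toj(ray(tag,ce[i],.025))
        if st[i,4]>3 and -70<q[0]<95 and -90<q[1]<120: print(tag,st[i,4],ce[i].round(1),q)
if __name__=='__main__':
    import sys
    for t in sys.argv[1:]: pan(t,t[0])
E
python3 pan.py scene0 top0 scene3 top3
```

```text
jig [ 0.5727 -0.0103 -0.0027]
[[0.5, -0.3], [0.0, -2.0], [-0.6, -0.9], [0.9, -0.2], [0.1, -0.6], [0.3, -0.2], [-0.0, -2.2], [0.1, -0.4], [-1.3, -0.3], [1.5, -0.8], [-0.3, -0.8], [0.3, -1.4], [-0.7, -0.2], [0.9, -0.9], [0.5, -0.9], [0.5, -0.4]]
scene0 4 [338.5 227.5] [-32.1  60.3]
scene0 191 [351.1 237.9] [ 3.1 91.8]
scene0 6 [337.8 247.2] [31.7 54.9]
top0 7 [304.7 184. ] [29.7 56.3]
top0 158 [294.  193.6] [ 1.8 94.2]
top0 8 [305.1 203.1] [-33.7  61.7]
scene3 13 [348.  223.8] [-43.8  86.8]
scene3 199 [313.4 240.2] [ 7.5 -8.2]
scene3 5 [326.8 249.6] [38.4 25.8]
top3 166 [324.9 188.9] [ 6.  -7.1]
top3 8 [336.9 197.1] [-25.6 -42.3]
```

>>> arm_command:
  gripper: [-0.3,-0.3,-0.3,-0.3,-0.3]
  travel:
    - [-2,0,1]
    - [-2,0,1]
    - [10,0,0]
    - [18,0,-30]
    - [18,0,-75]
  delta_rot:
    - [0,0,0]
    - [0,0,0]
    - [0,0,0]
    - [0,0,0]
    - [0,0,0]

```text
clock: 7.6
position: [0.5741, 0.0754, 0.284]
tcp_rot: [-0.002, 0.707, 0.707, -0.002]
force: [-0.2, -0.5, 0.4]
gripper_width: 0.0598
```

```bash
python3 go.py -76 -10 95 -90
```

```text
t 7.6 tip jig [ 0.  85.5] z 94.0 jaw 0.2 w 59.8 F [-0.2 -0.5  0.4] q [-0.43  0.51  0.31  1.89 -0.21  0.78 -0.  ]
[-95.4, -77.5, -0.5] [-0.2, 0.3, 90.2]
```

>>> arm_command:
  gripper: [-0.3,-0.3,-0.3,-0.3,-0.3]
  travel:
    - [-19,-15,0]
    - [-38,-30,0]
    - [-57,-45,0]
    - [-76,-60,0]
    - [-95,-77,0]
  delta_rot:
    - [0,0,8.5]
    - [0,0,17]
    - [0,0,25.5]
    - [0,0,34]
    - [0,0,42.5]

```text
clock: 8.1
position: [0.4977, -0.0216, 0.2858]
tcp_rot: [0.0, 0.917, 0.399, 0.0]
force: [0.1, -0.4, 0.8]
gripper_width: 0.0595
```

>>> arm_command:
  gripper: [-0.3,-0.3,-0.3,-0.3,-0.3]
  travel:
    - [0,0,0]
    - [0,0,0]
    - [0,0,0]
    - [0,0,0]
    - [0,0,0]
  delta_rot:
    - [0,0,8.5]
    - [0,0,17]
    - [0,0,25.5]
    - [0,0,34]
    - [0,0,42.5]

```text
clock: 8.6
position: [0.4982, -0.0209, 0.2857]
tcp_rot: [-0.0, 0.999, 0.04, 0.0]
force: [0.5, -0.5, 0.7]
gripper_width: 0.0596
```

```bash
python3 go.py -76 -10 19 -90
```

```text
t 8.6 tip jig [-74.5 -10.7] z 95.7 jaw -85.3 w 59.6 F [ 0.5 -0.5  0.7] q [-0.6   0.45  0.71  2.1  -0.44  0.74 -1.1 ]
[-1.5, -0.9, 76.7] [-0.0, -0.0, 4.7]
```

>>> arm_command:
  gripper: [-0.3,-0.3,-0.3,-0.3,-0.3]
  travel:
    - [-2,-1,20]
    - [-2,-1,45]
    - [-2,-1,65]
    - [-2,-1,76]
    - [-2,-1,76]
  delta_rot:
    - [0,0,4.7]
    - [0,0,4.7]
    - [0,0,4.7]
    - [0,0,4.7]
    - [0,0,4.7]

```text
clock: 9.1
position: [0.4956, -0.0205, 0.2086]
tcp_rot: [0.0, 1.0, 0.002, -0.001]
force: [-0.3, -0.4, -0.6]
gripper_width: 0.0598
```

```bash
python3 go.py -36 -10 19 -90
```

```text
t 9.1 tip jig [-77.5 -10.5] z 18.6 jaw -89.6 w 59.8 F [-0.3 -0.4 -0.6] q [-0.51  0.59  0.6   2.13 -0.6   0.6  -1.04]
[41.0, -0.2, -0.5] [0.0, 0.1, 0.4]
```

>>> arm_command:
  gripper: [-0.3,-0.3,-0.3,-0.3,-0.3]
  travel:
    - [8,0,-1]
    - [16,0,-1]
    - [24,0,-1]
    - [30,0,-1]
    - [35,0,-1]
  delta_rot:
    - [0,0,0.4]
    - [0,0,0.4]
    - [0,0,0.4]
    - [0,0,0.4]
    - [0,0,0.4]

```text
clock: 9.6
position: [0.5315, -0.0209, 0.2109]
tcp_rot: [-0.0, 1.0, -0.002, -0.0]
force: [-2.9, 0.3, 2.0]
gripper_width: 0.0596
```

>>> arm_command:
  gripper: [-0.3,-0.3,-0.3,-0.3]
  travel:
    - [2,0,0]
    - [3.5,0,0]
    - [5,0,0]
    - [5,0,0]
  delta_rot:
    - [0,0,0]
    - [0,0,0]
    - [0,0,0]
    - [0,0,0]

```text
clock: 10.0
position: [0.5362, -0.0209, 0.2107]
tcp_rot: [0.0, 1.0, -0.002, 0.0]
force: [-1.8, -0.1, -0.1]
gripper_width: 0.0598
```

```bash
python3 go.py -36 -10 19 -90
python3 - <<'E'
from h import *
for t in('scene','top'): shot(t,t+'4')
E
python3 pan.py scene4 top4|tail -n +3
```

```text
t 10.0 tip jig [-36.4 -10.8] z 20.7 jaw -90.1 w 59.8 F [-1.8 -0.1 -0.1] q [-0.5   0.64  0.61  2.03 -0.6   0.65 -1.07]
[0.5, -0.7, 1.7] [0.0, -0.0, -0.1]
scene4 7 [326.  238.3] [ 2.3 25.2]
scene4 207 [313.4 248.8] [34.8 -9. ]
scene4 6 [327.  258.5] [65.8 25.2]
```

>>> arm_command:
  gripper: [-0.3,-0.3,-0.3]
  travel:
    - [1,0,0]
    - [2,0,0]
    - [2,0,0]
  delta_rot:
    - [0,0,0]
    - [0,0,0]
    - [0,0,0]

```text
clock: 10.4
position: [0.5374, -0.021, 0.2106]
tcp_rot: [-0.0, 1.0, -0.002, -0.001]
force: [-4.6, 0.1, 4.1]
gripper_width: 0.0598
```

>>> arm_command:
  gripper: [-0.3,-0.3,-0.3]
  travel:
    - [1,0,0]
    - [1,0,0]
    - [1,0,0]
  delta_rot:
    - [0,0,0]
    - [0,0,0]
    - [0,0,0]

```text
clock: 10.7
position: [0.5378, -0.0211, 0.2105]
tcp_rot: [-0.0, 1.0, -0.002, -0.002]
force: [-7.0, 0.2, 5.6]
gripper_width: 0.0598
```

```bash
python3 go.py
python3 - <<'E'
from h import *
for t in('scene','top'): shot(t,t+'5')
E
python3 pan.py scene5 top5|tail -n +3
```

```text
t 10.7 tip jig [-35.6 -10.7] z 20.5 jaw -90.1 w 59.8 F [-7.   0.2  5.6] q [-0.5   0.64  0.61  2.03 -0.59  0.66 -1.07]
scene5 6 [326.  238.5] [ 3.  25.2]
scene5 199 [313.2 249. ] [35.5 -9.6]
scene5 7 [327.  258.7] [66.4 25.2]
```

>>> arm_command:
  gripper: [-0.3,-0.3,-0.3,0,0.1]
  travel:
    - [-5,0,0]
    - [-20,0,0]
    - [-25,0,-35]
    - [-25,0,-80]
    - [-25,0,-80]
  delta_rot:
    - [0,0,0]
    - [0,0,0]
    - [0,0,0]
    - [0,0,-8]
    - [0,0,-16]

```text
clock: 11.3
position: [0.5164, -0.0214, 0.2954]
tcp_rot: [0.001, 0.99, 0.14, 0.006]
force: [1.0, 0.1, -0.1]
gripper_width: 0.0457
```

```bash
python3 go.py -121 27.5 98 -8
```

```text
t 11.3 tip jig [-54.1 -11.1] z 105.4 jaw -73.8 w 45.7 F [ 1.   0.1 -0.1] q [-0.56  0.45  0.67  2.05 -0.41  0.76 -0.93]
[-51.4, -55.3, 6.7] [0.5, -0.5, -65.8]
```

>>> arm_command:
  gripper: [0.1,0.1,0.1,0.1,0.1]
  travel:
    - [-10,-11,0]
    - [-20,-22,0]
    - [-30,-33,0]
    - [-40,-44,0]
    - [-48,-55,0]
  delta_rot:
    - [0,0,-8.5]
    - [0,0,-17]
    - [0,0,-25.5]
    - [0,0,-34]
    - [0,0,-42.5]

```text
clock: 11.8
position: [0.4529, 0.0194, 0.2911]
tcp_rot: [0.001, 0.872, 0.489, 0.001]
force: [0.1, -0.3, -0.4]
gripper_width: 0.0413
```

>>> arm_command:
  gripper: [0.1,0.1,0.1,0.1]
  travel:
    - [0,0,0]
    - [0,0,0]
    - [0,0,0]
    - [0,0,0]
  delta_rot:
    - [0,0,-8.5]
    - [0,0,-17]
    - [0,0,-23]
    - [0,0,-23]

```text
clock: 12.2
position: [0.4534, 0.0191, 0.2911]
tcp_rot: [0.001, 0.759, 0.651, 0.001]
force: [0.4, 0.6, -0.5]
gripper_width: 0.0413
```

```bash
python3 go.py -121 27.5 33 -8
```

```text
t 12.2 tip jig [-118.8   29.2] z 101.1 jaw -8.6 w 41.3 F [ 0.4  0.6 -0.5] q [-0.46  0.32  0.4   2.18 -0.2   0.67 -0.07]
[-1.8, -1.6, 68.1] [0.1, -0.1, -0.6]
```

>>> arm_command:
  gripper: [0.1,0.1,0.1,0.4,0.4]
  travel:
    - [-2,-2,25]
    - [-2,-2,50]
    - [-2,-2,67]
    - [-2,-2,67]
    - [-2,-2,67]
  delta_rot:
    - [0,0,0]
    - [0,0,0]
    - [0,0,0]
    - [0,0,0]
    - [0,0,0]

```text
clock: 12.7
position: [0.451, 0.0172, 0.2239]
tcp_rot: [0.0, 0.759, 0.651, 0.0]
force: [-0.2, -0.8, 0.8]
gripper_width: 0.0285
```

```bash
python3 go.py $(python3 -c "
import math
for t,j in ((.92,-12),(.82,-18),(.72,-25),(.62,-32),(.52,-39),(.42,-46),(.34,-52),(.27,-56),(.2,-60),(.15,-62),(.11,-62)):
    a=math.radians(40.7)+t; print(round(-105+113*math.cos(a),1),round(-85+113*math.sin(a),1),33,j)")
```

```text
t 12.7 tip jig [-121.7   27.1] z 33.9 jaw -8.7 w 28.5 F [-0.2 -0.8  0.8] q [-0.39  0.45  0.33  2.22 -0.3   0.51  0.01]
[2.1, 9.9, 0.9] [0.0, 0.0, 3.3]
[3.9, 21.0, 0.9] [0.0, 0.0, 9.3]
[4.6, 32.2, 0.9] [0.0, 0.0, 16.3]
[4.1, 43.5, 0.9] [0.0, 0.0, 23.3]
[2.6, 54.7, 0.9] [0.0, 0.0, 30.3]
[-0.1, 65.7, 0.9] [0.0, 0.0, 37.3]
[-3.0, 74.3, 1.0] [0.0, -0.0, 43.3]
[-6.1, 81.5, 1.0] [0.0, -0.0, 47.3]
[-9.7, 88.6, 1.0] [0.0, -0.0, 51.3]
[-12.5, 93.4, 1.0] [0.0, -0.0, 53.3]
[-15.1, 97.3, 1.0] [0.0, -0.0, 53.3]
```

>>> arm_command:
  gripper: [0.4,0.4,0.4,0.4,0.4]
  travel:
    - [2,10,0]
    - [4,21,0]
    - [4.5,32,0]
    - [4,43.5,0]
    - [2.5,54.5,0]
  delta_rot:
    - [0,0,3]
    - [0,0,9]
    - [0,0,16]
    - [0,0,23]
    - [0,0,30]

```text
clock: 13.2
position: [0.506, 0.0117, 0.2251]
tcp_rot: [0.0, 0.903, 0.43, 0.002]
force: [5.6, -2.2, -0.8]
gripper_width: 0.0271
```

```bash
python3 go.py $(python3 -c "
import math
for t,j in ((.42,-46),(.34,-52),(.27,-56),(.2,-60),(.15,-62),(.11,-62)):
    a=math.radians(40.7)+t; print(round(-105+113*math.cos(a),1),round(-85+113*math.sin(a),1),33,j)")
```

```text
t 13.2 tip jig [-66.1  22. ] z 35.1 jaw -38.9 w 27.1 F [ 5.6 -2.2 -0.8] q [-0.47  0.54  0.47  2.1  -0.43  0.6  -0.38]
[2.6, 10.7, 2.2] [0.1, -0.1, 7.1]
[4.4, 19.5, 2.2] [0.1, -0.2, 13.1]
[5.4, 27.3, 2.2] [0.1, -0.2, 17.1]
[5.7, 35.2, 2.2] [0.1, -0.2, 21.1]
[5.8, 40.9, 2.2] [0.1, -0.2, 23.1]
[5.5, 45.5, 2.3] [0.1, -0.2, 23.1]
```

>>> arm_command:
  gripper: [0.4,0.4,0.4,0.4,0.4]
  travel:
    - [2.5,9,0]
    - [4,17,0]
    - [5,24,0]
    - [5.5,30,0]
    - [5.5,34,0]
  delta_rot:
    - [0,0,7]
    - [0,0,13]
    - [0,0,17]
    - [0,0,21]
    - [0,0,23]

```text
clock: 13.7
position: [0.5359, -0.0055, 0.2251]
tcp_rot: [0.0, 0.97, 0.243, 0.002]
force: [-0.5, 0.7, 0.5]
gripper_width: 0.0276
```

>>> arm_command:
  gripper: [0.4,0.4,0.4,0.4,0.4]
  travel:
    - [-1,2,0]
    - [-2,4,0]
    - [-3,6,0]
    - [-4,8,0]
    - [-4,8,0]
  delta_rot:
    - [0,0,0]
    - [0,0,0]
    - [0,0,0]
    - [0,0,0]
    - [0,0,0]

```text
clock: 14.2
position: [0.535, -0.0148, 0.2237]
tcp_rot: [-0.0, 0.97, 0.244, -0.0]
force: [0.0, -0.0, -0.4]
gripper_width: 0.0275
```

```bash
python3 go.py -31.5 0.5 33 -62;  python3 - <<'E'
from h import *
for t in('scene','top'): shot(t,t+'6')
E
python3 pan.py scene6 top6|tail -n +3
```

```text
t 14.2 tip jig [-37.7  -4.5] z 33.7 jaw -61.6 w 27.5 F [ 0.  -0.  -0.4] q [-0.48  0.6   0.57  2.03 -0.52  0.66 -0.64]
[7.9, -1.5, 0.7] [-0.0, 0.0, 0.4]
scene6 6 [326.  238.5] [ 3.  25.2]
scene6 200 [313.2 249. ] [35.5 -9.5]
scene6 7 [327.  258.7] [66.4 25.2]
```

>>> arm_command:
  gripper: [0.1,0.1,0.1,0.1,0.1]
  travel:
    - [4,-1,0]
    - [4,-1,0]
    - [4,-1,-40]
    - [4,-1,-90]
    - [4,-1,-130]
  delta_rot:
    - [0,0,0]
    - [0,0,0]
    - [0,0,0]
    - [0,0,0]
    - [0,0,0]

```text
clock: 14.8
position: [0.5383, -0.0117, 0.3556]
tcp_rot: [0.0, 0.97, 0.244, 0.0]
force: [0.3, 0.6, -0.2]
gripper_width: 0.0415
```

```bash
python3 go.py -60 60 165 -62 67 -45 165 -90;  python3 - <<'E'
from h import *
for t in('scene','top'): shot(t,t+'7')
f=np.load('pics/scene7.npz')['f'][190:270,250:370,::-1]
cv2.imwrite('pics/s7c.png',np.clip(cv2.resize(f,None,fx=6,fy=6,interpolation=cv2.INTER_CUBIC)*1.4,0,255).astype('u1'))
E
python3 pan.py scene7 top7|tail -n +3
```

```text
t 14.8 tip jig [-34.3  -1.6] z 165.6 jaw -61.6 w 41.5 F [ 0.3  0.6 -0.2] q [-0.63  0.4   0.73  1.96 -0.34  0.91 -0.8 ]
[6.8, -66.3, 0.6] [0.0, -0.0, 0.4]
[68.5, 86.5, 0.7] [0.0, -0.0, 28.4]
scene7 6 [326.  238.5] [ 3.  25.2]
scene7 202 [313.1 249.1] [35.5 -9.7]
scene7 7 [327.  258.7] [66.4 25.2]
```

View pics/s7c.png

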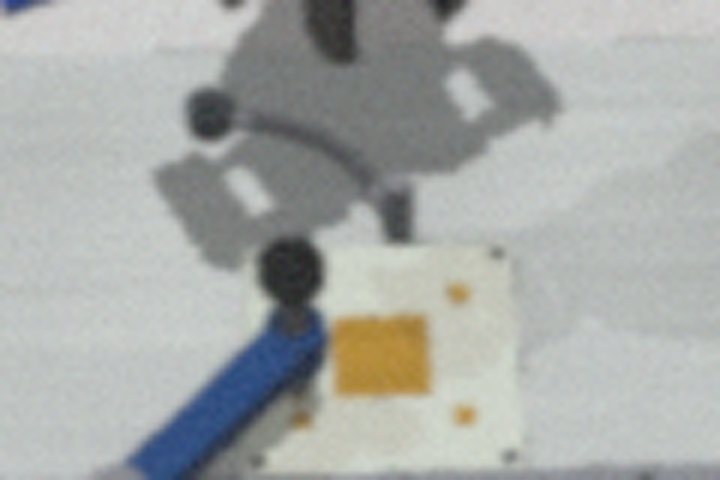

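The clip's pin at crop (398, 215) bears on the panel's near edge. The spot at (302, 418) shows just under the needle, beside the blue arm. I'll check its y position against the probe.

Run:
```python
from fit import *
C=lambda X,Y:(250+(X+.5)/6-.5,190+(Y+.5)/6-.5)
print('knob',toj(ray('scene7',C(291,268),.138)),'spot',toj(ray('scene7',C(302,418),.025)),'sq',toj(ray('scene7',C(381,355),.025)))
for P in((67,-45,25),(67,-45,40),(67,-45,140)):
    u=proj('scene7',jw(*P))[0]; print(P,(u-[250,190])*6+2.5)
for X,Y in((458,293),(465,415)): print('pad',toj(ray('scene7',C(X,Y),.025)))
# spot blob with lower threshold
f=np.load('pics/scene7.npz')['f'].astype(int); print((f[:,:,0]-f[:,:,2])[254:264,294:308])
# fence ends again, along y
for t,S_,q in(('scene0',S,((53,325),(686,306))),('top0',T,((60,180),(538,130)))): print([toj(ray(t,S_(*a),.027)) for a in q])
```

```text
jig [ 0.5727 -0.0103 -0.0027]
[[0.5, -0.3], [0.0, -2.0], [-0.6, -0.9], [0.9, -0.2], [0.1, -0.6], [0.3, -0.2], [-0.0, -2.2], [0.1, -0.4], [-1.3, -0.3], [1.5, -0.8], [-0.3, -0.8], [0.3, -1.4], [-0.7, -0.2], [0.9, -0.9], [0.5, -0.9], [0.5, -0.4]]
knob [ 68.6 -45.4] spot [ 65.8 -44.2] sq [34.6 -9.7]
(67, -45, 25) [300.26249041 420.3480622 ]
(67, -45, 40) [299.21925366 400.93285837]
(67, -45, 140) [291.74508375 261.83448834]
pad [ 2.8 25. ]
pad [66.6 25.4]
[[-46 -32 -22 -15  -9  -5  -1   3   3   5   9  30  58  80]
 [-30 -17 -12  -7   0   2   8   4   4   4  10  26  49  55]
 [-23 -13  -4   4   6  10  10   4   3   5   7  17  24  27]
 [-13  -7   0   6   5  11  10   7   5   5   5  10   9  13]
 [ -3   2   5   5   8  19  19  13   9   6   7   7   9   8]
 [  1   5   5   5  16  30  34  25  10   9   6   9   8   7]
 [  2   5   5   7  19  34  43  30  17   8   7   6   6   9]
 [  5   3   6   6  15  24  30  23  13   7   6   7   6  10]
 [  4   3   5   4   5  10  13  11   7   7   7   6   9   6]
 [  4   2   5   5   6   6   9   4   7   7   6   9   8   6]]
[array([  96.7, -200.2]), array([ 95.6, 199.1])]
[array([ 94.2, 197.7]), array([  92.2, -196.5])]
```

>>> arm_command:
  gripper: [1,1,1,1,1]
  travel:
    - [23,29,0]
    - [46,58,0]
    - [68,86,0]
    - [68,86,0]
    - [68,86,0]
  delta_rot:
    - [0,0,0]
    - [0,0,0]
    - [0,0,0]
    - [0,0,0]
    - [0,0,0]

```text
clock: 15.4
position: [0.6384, -0.0554, 0.3522]
tcp_rot: [-0.0, 0.97, 0.244, -0.001]
force: [-0.1, -0.1, -0.4]
gripper_width: 0.0033
```

```bash
python3 go.py 67 -45 140 -62
```

```text
t 15.4 tip jig [ 65.4 -45. ] z 162.2 jaw -61.6 w 3.3 F [-0.1 -0.1 -0.4] q [-0.46  0.58  0.69  1.71 -0.42  1.01 -0.69]
[1.0, 0.7, 22.2] [-0.0, 0.1, 0.4]
```

>>> arm_command:
  gripper: [1,1,1,1,1]
  travel:
    - [1,0,8]
    - [1,0,15]
    - [1,0,19]
    - [1,0,21]
    - [1,0,21]
  delta_rot:
    - [0,0,0]
    - [0,0,0]
    - [0,0,0]
    - [0,0,0]
    - [0,0,0]

```text
clock: 15.9
position: [0.6394, -0.0544, 0.3324]
tcp_rot: [-0.0, 0.97, 0.244, -0.0]
force: [-0.1, -0.1, -1.0]
gripper_width: 0.0003
```

```bash
python3 go.py 67 -45 126 -62
```

```text
t 15.9 tip jig [ 66.7 -43.9] z 142.4 jaw -61.6 w 0.3 F [-0.1 -0.1 -1. ] q [-0.45  0.6   0.68  1.72 -0.44  0.98 -0.68]
[-0.4, 1.0, 16.4] [-0.0, 0.0, 0.4]
```

>>> arm_command:
  gripper: [1,1,1,1,1]
  travel:
    - [0,0,4]
    - [0,0,7]
    - [0,0,10]
    - [0,0,10]
    - [0,0,10]
  delta_rot:
    - [0,0,0]
    - [0,0,0]
    - [0,0,0]
    - [0,0,0]
    - [0,0,0]

```text
clock: 16.4
position: [0.6399, -0.0547, 0.3229]
tcp_rot: [0.0, 0.97, 0.244, 0.0]
force: [0.7, -0.4, 2.5]
gripper_width: 0.0002
```

```bash
python3 go.py 67 -45 126 -62
```

```text
t 16.4 tip jig [ 67.4 -44.2] z 132.9 jaw -61.6 w 0.2 F [ 0.7 -0.4  2.5] q [-0.44  0.61  0.67  1.72 -0.45  0.96 -0.67]
[-0.7, 0.6, 6.9] [0.0, -0.0, 0.4]
```

>>> arm_command:
  gripper: [1,1,1,1,1]
  travel:
    - [0,0,3]
    - [0,0,6]
    - [0,0,7]
    - [0,0,7]
    - [0,0,7]
  delta_rot:
    - [0,0,0]
    - [0,0,0]
    - [0,0,0]
    - [0,0,0]
    - [0,0,0]

```text
clock: 16.9
position: [0.6399, -0.0546, 0.3159]
tcp_rot: [0.0, 0.97, 0.244, 0.0]
force: [1.8, -0.2, 2.5]
gripper_width: 0.0007
```

>>> arm_command:
  gripper: [1,1,1]
  travel:
    - [0,0,1.5]
    - [0,0,1.5]
    - [0,0,1.5]
  delta_rot:
    - [0,0,0]
    - [0,0,0]
    - [0,0,0]

```text
clock: 17.2
position: [0.6398, -0.0547, 0.3145]
tcp_rot: [0.0, 0.97, 0.244, 0.0]
force: [0.2, 0.6, 5.2]
gripper_width: -0.0001
```

>>> arm_command:
  gripper: [1,1,1]
  travel:
    - [0,0,1]
    - [0,0,1]
    - [0,0,1]
  delta_rot:
    - [0,0,0]
    - [0,0,0]
    - [0,0,0]

```text
clock: 17.5
position: [0.6398, -0.0547, 0.3136]
tcp_rot: [0.0, 0.97, 0.244, 0.0]
force: [1.8, -0.0, 5.7]
gripper_width: 0.0004
```

>>> arm_command:
  gripper: [1,1,1,1,1]
  travel:
    - [0,0,1]
    - [0,0,1]
    - [0,0,1]
    - [0,0,1]
    - [0,0,1]
  delta_rot:
    - [0,0,0]
    - [0,0,0]
    - [0,0,0]
    - [0,0,0]
    - [0,0,0]

```text
clock: 18.0
position: [0.6398, -0.0547, 0.3127]
tcp_rot: [0.0, 0.97, 0.244, 0.0]
force: [1.0, 1.0, 5.9]
gripper_width: 0.0003
```

```bash
python3 go.py
python3 - <<'E'
from h import *
shot('scene','scene8'); print(get_state()['force'])
E
python3 pan.py scene8|tail -n +3
```

```text
t 18.0 tip jig [ 67.4 -44.2] z 122.7 jaw -61.6 w 0.3 F [1.  1.  5.9] q [-0.43  0.63  0.66  1.73 -0.46  0.94 -0.67]
[1.54208416 0.24937189 5.99391475]
scene8 183 [313.3 249.5] [37.  -9.1]
scene8 7 [327.  258.7] [66.4 25.2]
```

About 2.8 N on the spot, which matches the 6 N total measured. I held it there and now release slowly.

>>> arm_command:
  gripper: [1,1,1,1,1]
  travel:
    - [0,0,-6]
    - [0,0,-13]
    - [0,0,-20]
    - [0,0,-40]
    - [0,0,-80]
  delta_rot:
    - [0,0,0]
    - [0,0,0]
    - [0,0,0]
    - [0,0,0]
    - [0,0,0]

```text
clock: 18.55
position: [0.6381, -0.0541, 0.3897]
tcp_rot: [-0.001, 0.97, 0.244, -0.004]
force: [-0.2, 0.6, -0.4]
gripper_width: 0.0006
```

```bash
python3 go.py -150 120 215 -62
```

```text
t 18.55 tip jig [ 63.8 -43.7] z 199.7 jaw -61.6 w 0.6 F [-0.2  0.6 -0.4] q [-0.47  0.54  0.72  1.68 -0.39  1.08 -0.72]
[-111.8, -246.5, -13.4] [-0.2, 0.5, 0.4]
```

>>> arm_command:
  gripper: [1,1,1,1,1]
  travel:
    - [-19,-41,-10]
    - [-38,-82,-10]
    - [-57,-123,-10]
    - [-76,-164,-10]
    - [-95,-205,-10]
  delta_rot:
    - [0,0,0]
    - [0,0,0]
    - [0,0,0]
    - [0,0,0]
    - [0,0,0]

```text
clock: 19.05
position: [0.4566, 0.0815, 0.4016]
tcp_rot: [-0.0, 0.97, 0.244, -0.001]
force: [-0.5, 0.9, 0.2]
gripper_width: 0.0006
```

>>> arm_command:
  gripper: [1,1,1,1]
  travel:
    - [0,0,0]
    - [0,0,0]
    - [0,0,0]
    - [0,0,0]
  delta_rot:
    - [0,0,0]
    - [0,0,0]
    - [0,0,0]
    - [0,0,0]

```text
clock: 19.45
position: [0.4597, 0.0798, 0.4022]
tcp_rot: [0.001, 0.97, 0.243, -0.0]
force: [-0.5, -0.1, -0.5]
gripper_width: 0.0003
```

```bash
python3 - <<'E'
from h import *
f=shot('scene','scene9')['frame'][190:270,250:370,::-1]; shot('top','top9')
cv2.imwrite('pics/s9c.png',np.clip(cv2.resize(f,None,fx=6,fy=6,interpolation=cv2.INTER_CUBIC)*1.4,0,255).astype('u1'))
E
python3 go.py; python3 pan.py scene9 top9|tail -n +3
```

```text
t 19.55 tip jig [-113.4   89.7] z 212.1 jaw -61.7 w 0.4 F [-0.6  0.3 -0.7] q [-0.93  0.18  0.77  2.08 -0.15  0.94 -1.16]
scene9 6 [326.  238.5] [ 3.  25.2]
scene9 200 [313.1 249.1] [35.5 -9.7]
scene9 7 [327.  258.7] [66.4 25.2]
top9 4 [312.5 172.5] [65.4 26.9]
top9 140 [325.  180.1] [ 35.3 -10.8]
top9 8 [336.1 189.1] [  1.1 -43.1]
```

View pics/s9c.png

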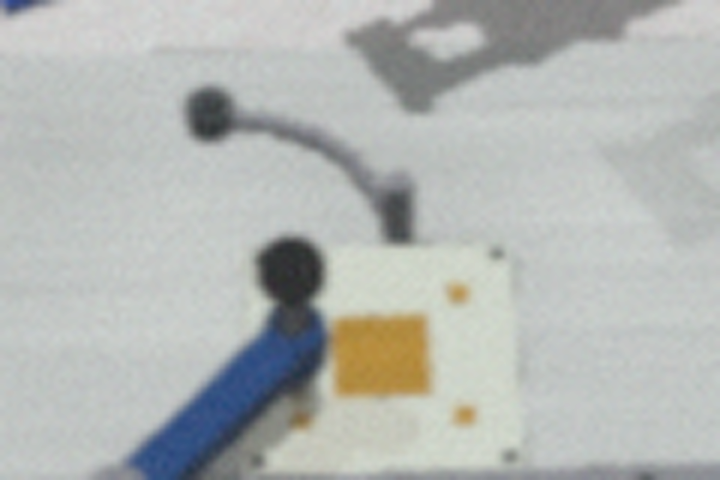

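The panel is clipped with the pin at (398, 210), the knob is back up at (291, 268) and the spot at (302, 418) is still under the needle. Nothing is touching the robot, so I'm handing in.

```bash
python3 -c "
from station import hand_in
print(hand_in())"
```

```text
the job is handed in; nothing more can be done
None
```

The job is done and handed in at about 19.6 s of the 72 s allowed; the hand-in gives no verdict.

- **Clip:** I drew it back by its pin until it stayed open. After the panel was seated I led it back with the pin between the fingers, and it now bears on the panel's near edge.
- **Panel:** I pushed it along the plate against its left edge, then its near edge, until the force rose to 7 N against the fence. The panel measured square to the fence within what the pictures show, and was never lifted.
- **Probe:** I pressed the knob to about 17.3 mm of travel and held it for about half a second. The wrist force was about 6 N in all, so I work out roughly 2.8 N on the spot. The needle force itself cannot be read.

**Last checks:** the panel's centre measured at jig (35.5, -9.7) mm from the scene camera and (35.3, -10.8) from the top camera, against a target of (35, -10). The two views disagree by about 1 mm, within the 3.5 mm allowed. The last scene picture shows the clip closed on the panel, the knob back up and the robot clear of everything.

**Not checked:** I did not measure the bystanders again at the end. The arm kept clear of them, and I saw no contact.

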